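# Find the index notch and make one contact touch on the test station

### The arm

A 6-joint arm with a two-finger parallel gripper is mounted at the origin on the work surface. World frame = base frame: x ahead of the robot, y to its left, z up, the work surface at z = 0. Lengths are in mm, angles in degrees, forces in N, time in s.
With the tool pointing down it reaches from about 300 to 850 mm from the base axis. Payload 4.2 kg.
Tool frame: the origin (TCP) lies midway between the tips of the shut fingers; the grasp point (between the pads) lies 19 mm behind it; z points along the fingers, x is the direction in which the jaws open and shut, and the axes are right-handed (so a half turn about z gives the same grasp; the last joint's range is limited). The gripper opens to 91 mm and grips with 3 to 60 N. Pads are 32 mm wide; open, the fingers measure 118 mm over their backs; the gripper's body (76 mm by 178 mm) begins 60 mm behind the grasp point.
Start: joints at [-66.234, 18.312, 89.639, -0, 72.044, -1.146], TCP at [242.212, -521.514, 213.976] pointing down, gripper open.
Joint ranges: [-177.97, 177.97], [-48.28, 115.42], [12.27, 149.76], [-77.06, 257.06], [2.81, 150.46], [-146.56, 146.56]. Speed limits (degrees/s): [147.25, 147.25, 180, 180, 180, 180].

### API

Orientations are given as [roll, pitch, yaw] about the fixed x, y, z axes, in that order (R = Rz(yaw) Ry(pitch) Rx(roll)).
In Python, from workcell import env gives the robot as it stands. The module is installed in compiled form; this text tells all that it offers.
- The arm moves only by the tool drive_tool, never from a script. Its argument "series" is a list of rows, each a list of 3 entries, a list of its own where there are three numbers: the closure, from 0 (fully open) to 1 (shut), then the shift along the tool's x, y, z in mm, then the turn, a rotation vector about the tool's x, y, z in rad. In form: [[gripper, [dx, dy, dz], [rx, ry, rz]], ...]. A call has exactly 5 rows; each row is the pose to reach, as a shift and turn from the pose commanded when the call began, along the tool's axes at that moment; what a row does not reach only later rows make up. A row lasts 1/10 s, in which the tool goes at most 50 mm and 8.59 degrees, less where a joint would pass 70% of its speed; a pose out of reach is approached as far as the arm can. A call with a gripper value outside its range is refused whole. The fingers move at their own pace and stop on an object; "squeeze" is the grip in N (left out, the last holds). Time passes only in rows, so rows that repeat a pose let the fingers close, or fill a call up. It gives the time, the measured TCP pose, the force and the opening at its end, in the units of the state.
- env.state(): the state, without advancing time (a new reading comes with each control period).
- env.grab_frame(name): name is "scene" or "top"; returns a dict with "image" (420x560x3 uint8, red, green, blue), "K" (3x3 intrinsics, pixels), "origin" and "orientation" of the camera in the world. Camera axes: x right, y down, z forward; pixel columns grow to the right and rows downward; lengths in mm; the calibration is good to about 2 mm. A picture is of the moment at which its call begins. There is no depth.
- env.job_done(): hands the job in, once; it reports no verdict.
The state is a dict: "time_s": time; "qpos": joint angles; "qvel": joint speeds; "effort": joint torques, N m; "ee_pos": TCP position; "ee_rot": TCP orientation; "force": force on the tool from outside, world axes, zero at the start; "torque": the same for the moment, N m; "gripper_width": finger opening in mm.
Only numpy, scipy, OpenCV 4.12 (cv2) and the standard library are available. Lean on these libraries where they do the work, as an engineer would, in place of code of your own. Each camera call takes 0.05 s, during which the arm holds its last target.

### The job

Push the crank on top of the test station counter-clockwise (seen from above) until you feel it drop into its hidden index notch and leave it there. Then press the sprung lever at the station's side all the way down and ease it slowly back up to rest without letting it snap, so that the contact pin touches the sample. Do not disturb the loose parts standing nearby.

Things in the scene. Friction and masses are not known exactly. Their poses are not given: they have to be found in the camera images.
- crank_axis (a point): Crank hub on top of the station, 73 mm above the table; z (up) is the turning axis; the frame has the station's yaw, -y to the lever's side. The station: fixed black box 130 x 130 mm, top 70 mm above the table, on a foot plate 200 x 170 x 8 mm. On the box, 28 to 62 mm along +x and 26 to 56 mm along -y, stands a sample bridge 29 mm high; keep clear.
- crank_post (a point): The crank's upright white post, 18 mm in diameter, 70 mm from the crank's axis; the point is on its centre line, half-way up, 102 mm above the table. It runs from 84 to 120 mm above the table, on a flat aluminium arm 18 mm wide whose top is at 84 mm. Push the post sideways; nothing else is near its path.
- crank (a joint): Crank angle, rad, growing counter-clockwise from above; 0 to 2.0; at 0 the arm points 80 degrees counter-clockwise from the station's x. Starts at 0 to 0.35, stays where left. Needs about 5 N at the post; at one unseen notch (0.75 to 1.65 rad) a sprung ball drops in: the push falls to nothing over some 0.1 rad, then climbs well past 10 N as the notch holds. Let go there and it settles in the notch.
- lever_bar (a point): Centre of the lever's black cross bar, 18 mm in diameter, 60 mm long, level along the station's x; press it from above. At rest it is 75 mm above the table, 190 mm from the crank's axis along the station's -y. It swings about a level axis parallel to it, 40 mm above the table and 80 mm from the crank's axis along -y, ending about 35 mm above the table.
- lever (a joint): Angle of the lever, rad: 0 at rest, up against its stop; 0.36 fully down. A spring pushes it up: about 3 N at the bar at the start, 8 N when fully down. While the crank is not in its notch the lever is blocked at about 0.07.
- lens_tube_mid (a point): Bystander: loose black lens tube, upright, 33 mm in diameter, 45 mm high; point at its centre.
- sample_jar_mid (a point): Bystander: loose closed jar, upright, 44 mm in diameter, 50 mm high; point at its centre.
- post_holder_mid (a point): Bystander: loose metal post on a 50 mm square foot, 80 mm high; point at its centre.

How it is judged (in metres and radians):
On the way:
1. the lever is pressed fully down, which is possible only with the crank in its notch (value of joint lever above 0.31 rad), for 0.1 s.
At the end, for the whole second after the job is handed in: After a full press (lever beyond 0.31 rad) the lever is back up within 0.04 rad of rest, and lever and crank are at rest, the crank still in the region of the notch (0.65 to 1.75 rad) (value of joint lever below 0.04 rad and velocity of joint lever between -0.05 and 0.05 rad/s and velocity of joint crank between -0.05 and 0.05 rad/s and value of joint crank between 0.65 and 1.75 rad); the robot touches nothing.
It fails at once if the lever snaps back: more than 0.15 rad from rest and rising faster than 1.3 rad/s (15 cm/s at the bar) (value of joint lever above 0.15 rad and velocity of joint lever below -1.3 rad/s).
It fails at once if a loose part nearby is moved by more than 25 mm (distance of any of lens_tube_mid, sample_jar_mid, post_holder_mid from where it was at the start of the episode above 0.025 m).
It also fails if it takes over 64 s, if anything falls off the work surface, if the arm or the gripper's body presses on something with over 40 N, if the wrist force passes 120 N, or if a joint passes its speed limit or range.

## Working session

There is one attempt and no reset: what is moved stays moved. The work goes in short steps, Python scripts to look and compute and a tool call to move; the robot and the scene stay as the last step left them, time stands still between calls to the robot, and variables do not carry over. Pictures are saved under pics/ and viewed, and the job is handed in when it is done.

Besides the shell and the picture viewer there is one more tool, called as name(argument=value, ...), one argument or row to a line, values as JSON. drive_tool: Moves the arm, as the interface text tells. Its arguments: {"type":"object","properties":{"series":{"type":"array","items":{"type":"array"}},"squeeze":{"type":"number"}},"required":["series"]}

```bash
mkdir -p pics
python3 - <<'E'
from workcell import env
import cv2,json,pickle
s=env.state(); print({k:s[k] for k in('time_s','ee_pos','ee_rot','force','gripper_width')})
for n in('scene','top'):
    f=env.grab_frame(n); pickle.dump(f,open(f'pics/{n}0.pkl','wb'))
    cv2.imwrite(f'pics/{n}0.png',f['image'][:,:,::-1]); print(n,f['K'],f['origin'],f['orientation'])
E
```

```text
{'time_s': 0.0, 'ee_pos': array([ 242.00087195, -521.04925068,  213.11991969]), 'ee_rot': array([-1.79997911e+02,  1.01566313e-01, -6.50890665e+01]), 'force': array([ 0.46754983, -0.30114096,  0.25329602]), 'gripper_width': 91.30789101237669}
scene [[534.42940173   0.         280.1424359 ]
 [  0.         534.42940173 216.66712356]
 [  0.           0.           1.        ]] [1231.19871348  270.43098982 1029.50509376] [-146.06211522    0.66680701  105.75090729]
top [[414.93441888   0.         275.44480443]
 [  0.         414.93441888 205.97181469]
 [  0.           0.           1.        ]] [491.47545457  86.94797839 758.73286871] [-1.67239803e+02  9.78115491e-02 -9.12918597e+01]
```

View pics/scene0.png

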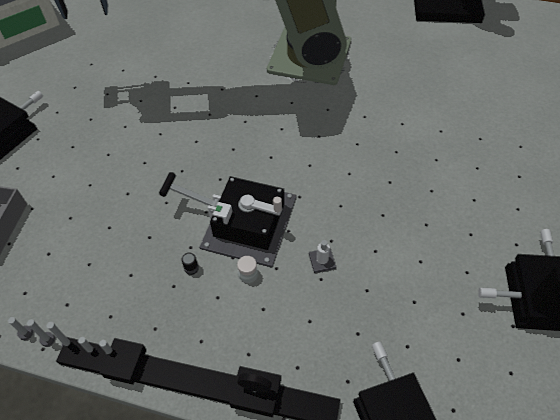

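View pics/top0.png

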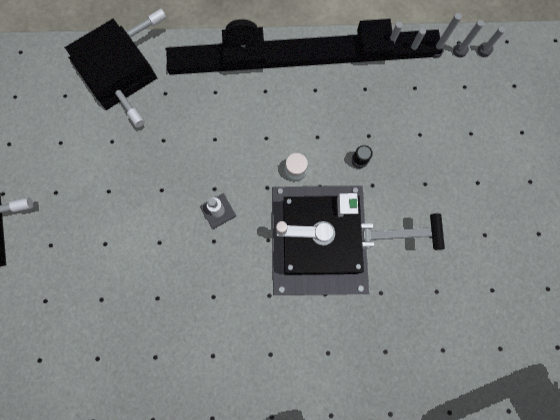

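Run:
```python
import cv2
a=cv2.imread('pics/top0.png')[135:305,190:460]; cv2.imwrite('pics/topc.png',cv2.resize(a,(783,493),interpolation=cv2.INTER_CUBIC))
a=cv2.imread('pics/scene0.png')[160:290,150:350]; cv2.imwrite('pics/scenec.png',cv2.resize(a,(800,520),interpolation=cv2.INTER_CUBIC))
```

```text
(no output)
```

View pics/topc.png

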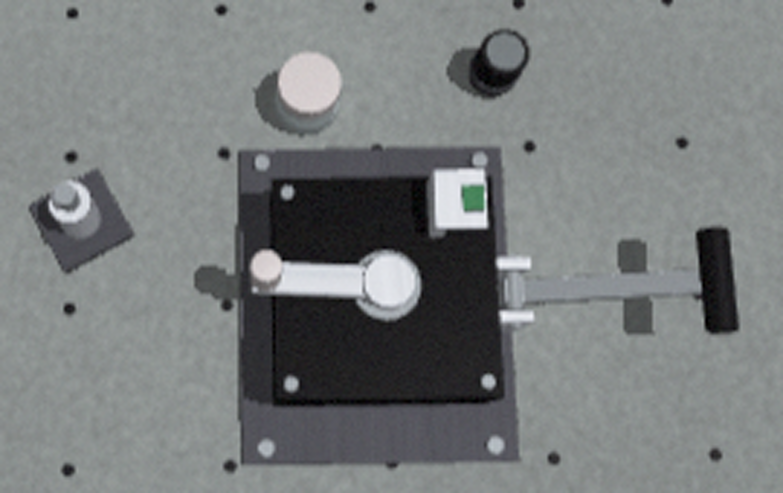

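View pics/scenec.png

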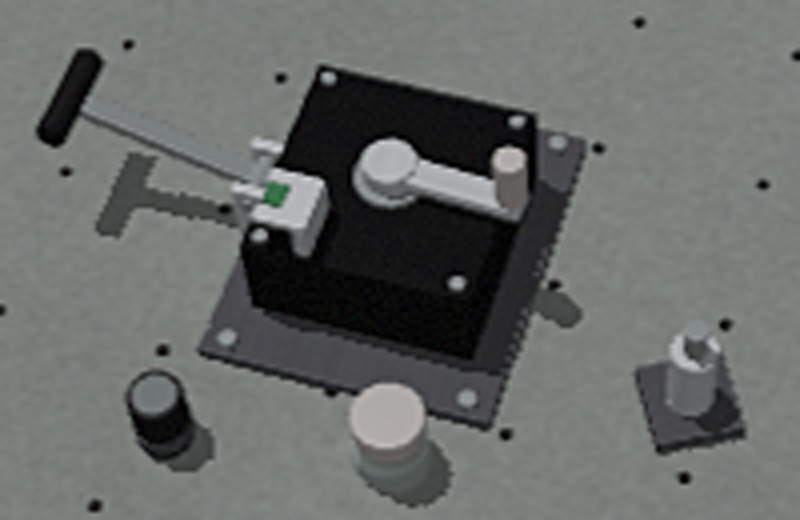

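```bash
cat > h.py <<'E'
import pickle,numpy as np
from scipy.spatial.transform import Rotation as R
def ray(f,px):
    d=np.linalg.inv(f['K'])@[px[0],px[1],1]
    return np.array(f['origin']),R.from_euler('xyz',f['orientation'],degrees=True).as_matrix()@d
def at(f,px,z):
    o,d=ray(f,px); return o+d*(z-o[2])/d[2]
def proj(f,p):
    M=R.from_euler('xyz',f['orientation'],degrees=True).as_matrix()
    c=M.T@(np.array(p)-f['origin']); c=f['K']@c; return c[:2]/c[2]
T=pickle.load(open('pics/top0.pkl','rb'));S=pickle.load(open('pics/scene0.pkl','rb'))
tc=lambda u,v:(190+u/2.9-.33,135+v/2.9-.33)
sc=lambda u,v:(150+u/4-.4,160+v/4-.4)
E
python3 - <<'E'
from h import *
np.set_printoptions(precision=1,suppress=True)
for n,c,z in [('post top',(266,267),120),('bar',(718,280),75),('bar e1',(713,230),78),('bar e2',(724,331),78),('scr1',(287,192),70),('scr2',(488,381),70),('scr3',(291,384),70),('hub',(388,278),93),('hub',(388,285),80),('foot1',(239,150),8),('foot2',(519,460),8),('foot3',(241,464),8),('foot4',(500,149),8),('jar',(309,83),50),('tube',(505,52),45),('ph',(68,195),80)]:
    print('T',n,at(T,tc(*c),z))
for n,c,z in [('post top',(509,160),120),('bar',(70,97),75),('scr1',(457,283),70),('scr2',(327,77),70),('scr3',(517,121),70),('scr4',(260,236),70),('hub',(389,162),93),('jar',(388,417),50),('tube',(158,395),45),('ph',(695,340),80)]:
    print('S',n,at(S,sc(*c),z))
E
```

```text
T post top [602.7  76.2 120. ]
T bar [ 597.  -183.8   75. ]
T bar e1 [ 625.7 -182.9   78. ]
T bar e2 [ 567.3 -182.9   78. ]
T scr1 [655.8  61.9  70. ]
T scr2 [542.9 -49.   70. ]
T scr3 [543.7  62.9  70. ]
T hub [599.6   7.7  93. ]
T hub [597.7   6.3  80. ]
T foot1 [699.3  89.8   8. ]
T foot2 [499.3 -76.9   8. ]
T foot3 [500.7  92.7   8. ]
T foot4 [696.  -78.9   8. ]
T jar [729.6  45.5  50. ]
T tube [748.8 -78.1  45. ]
T ph [654.6 189.2  80. ]
S post top [605.3  75.7 120. ]
S bar [ 597.4 -184.5   75. ]
S scr1 [655.7  60.5  70. ]
S scr2 [542.2 -50.9  70. ]
S scr3 [543.8  62.   70. ]
S scr4 [655. -51.  70.]
S hub [605.1   7.8  93. ]
S jar [732.6  45.2  50. ]
S tube [749.7 -77.3  45. ]
S ph [662.6 191.4  80. ]
```

```bash
cat > c.py <<'E'
import json,os,sys,numpy as np
C='cmd.json'
def get(): return json.load(open(C)) if os.path.exists(C) else [242.212,-521.514,213.976,-65.088]
def rel(t,c=None):
    x,y,z,a=c or get(); r=np.radians(a); d=np.array(t[:3])-[x,y,z]; s,k=np.sin(r),np.cos(r)
    return [round(k*d[0]+s*d[1],1),round(s*d[0]-k*d[1],1),round(-d[2],1)],round(-np.radians(t[3]-a),3)
def apply(dx,dy,dz,rz):
    x,y,z,a=get(); r=np.radians(a); s,k=np.sin(r),np.cos(r)
    json.dump([x+k*dx+s*dy,y+s*dx-k*dy,z-dz,a-np.degrees(rz)],open(C,'w')); print('cmd',np.round(get(),2))
def post(phi,lead,z,R=70,ax=(599.4,6)):  # phi world deg of TCP's post; lead mm along tangent
    p=np.radians(phi); return [ax[0]+R*np.cos(p)-lead*np.sin(p),ax[1]+R*np.sin(p)+lead*np.cos(p),z,phi-90]
E
python3 - <<'E'
from c import *
a=np.array(get());b=np.array(post(86.3,0,200))
print(b)
for i in range(1,17): print(i,rel(list(a+(b-a)*i/16)))
E
```

```text
[603.91726158  75.85409328 200.          -3.7       ]
1 ([np.float64(-24.3), np.float64(-36.2), np.float64(0.9)], np.float64(-0.067))
2 ([np.float64(-48.7), np.float64(-72.5), np.float64(1.7)], np.float64(-0.134))
3 ([np.float64(-73.0), np.float64(-108.7), np.float64(2.6)], np.float64(-0.201))
4 ([np.float64(-97.4), np.float64(-144.9), np.float64(3.5)], np.float64(-0.268))
5 ([np.float64(-121.7), np.float64(-181.1), np.float64(4.4)], np.float64(-0.335))
6 ([np.float64(-146.0), np.float64(-217.4), np.float64(5.2)], np.float64(-0.402))
7 ([np.float64(-170.4), np.float64(-253.6), np.float64(6.1)], np.float64(-0.469))
8 ([np.float64(-194.7), np.float64(-289.8), np.float64(7.0)], np.float64(-0.536))
9 ([np.float64(-219.1), np.float64(-326.1), np.float64(7.9)], np.float64(-0.603))
10 ([np.float64(-243.4), np.float64(-362.3), np.float64(8.7)], np.float64(-0.67))
11 ([np.float64(-267.7), np.float64(-398.5), np.float64(9.6)], np.float64(-0.737))
12 ([np.float64(-292.1), np.float64(-434.8), np.float64(10.5)], np.float64(-0.804))
13 ([np.float64(-316.4), np.float64(-471.0), np.float64(11.4)], np.float64(-0.871))
14 ([np.float64(-340.7), np.float64(-507.2), np.float64(12.2)], np.float64(-0.937))
15 ([np.float64(-365.1), np.float64(-543.4), np.float64(13.1)], np.float64(-1.004))
16 ([np.float64(-389.4), np.float64(-579.7), np.float64(14.0)], np.float64(-1.071))
```

drive_tool(
  series=[
    [0.6,[-24,-36,1],[0,0,-0.07]],
    [0.6,[-49,-72,2],[0,0,-0.13]],
    [0.6,[-73,-109,3],[0,0,-0.2]],
    [0.6,[-97,-145,4],[0,0,-0.27]],
    [0.6,[-122,-181,4],[0,0,-0.335]],
  ],
)

```text
time_s: 0.6
ee_pos: [355.4, -332.9, 209.5]
ee_rot: [-180.0, 0.0, -45.8]
force: [0.9, -0.6, 0.2]
gripper_width: 54.1
```

Run:
```python
from c import *
apply(-122,-181,4,-.335)
a=np.array(get());b=np.array(post(86.3,0,200))
for i in range(1,12): print(i,*rel(list(a+(b-a)*i/11)))
```

```text
cmd [ 354.98 -334.62  209.98  -45.89]
1 [np.float64(-11.0), np.float64(-42.2), np.float64(0.9)] -0.067
2 [np.float64(-22.1), np.float64(-84.4), np.float64(1.8)] -0.134
3 [np.float64(-33.1), np.float64(-126.7), np.float64(2.7)] -0.201
4 [np.float64(-44.2), np.float64(-168.9), np.float64(3.6)] -0.268
5 [np.float64(-55.2), np.float64(-211.1), np.float64(4.5)] -0.335
6 [np.float64(-66.3), np.float64(-253.3), np.float64(5.4)] -0.402
7 [np.float64(-77.3), np.float64(-295.6), np.float64(6.3)] -0.469
8 [np.float64(-88.4), np.float64(-337.8), np.float64(7.3)] -0.536
9 [np.float64(-99.4), np.float64(-380.0), np.float64(8.2)] -0.603
10 [np.float64(-110.4), np.float64(-422.2), np.float64(9.1)] -0.669
11 [np.float64(-121.5), np.float64(-464.4), np.float64(10.0)] -0.736
```

drive_tool(
  series=[
    [0.6,[-12,-46,1],[0,0,-0.07]],
    [0.6,[-24,-93,2],[0,0,-0.15]],
    [0.6,[-36,-139,3],[0,0,-0.22]],
    [0.6,[-49,-186,4],[0,0,-0.3]],
    [0.6,[-61,-232,5],[0,0,-0.37]],
  ],
)

```text
time_s: 1.1
ee_pos: [479.5, -127.4, 204.7]
ee_rot: [180.0, 0.0, -24.5]
force: [0.5, 0.4, 0.0]
gripper_width: 36.7
```

Run:
```python
from c import *
apply(-61,-232,5,-.37)
a=np.array(get());b=np.array(post(86.3,0,200))
for i in range(1,6): print(i,*rel(list(a+(b-a)*i/5)))
```

```text
cmd [ 479.11 -129.35  204.98  -24.69]
1 [np.float64(5.5), np.float64(-47.7), np.float64(1.0)] -0.073
2 [np.float64(11.1), np.float64(-95.4), np.float64(2.0)] -0.147
3 [np.float64(16.6), np.float64(-143.1), np.float64(3.0)] -0.22
4 [np.float64(22.1), np.float64(-190.9), np.float64(4.0)] -0.293
5 [np.float64(27.7), np.float64(-238.6), np.float64(5.0)] -0.366
```

drive_tool(
  series=[
    [0.6,[6,-48,1],[0,0,-0.07]],
    [0.6,[11,-95,2],[0,0,-0.15]],
    [0.6,[17,-143,3],[0,0,-0.22]],
    [0.6,[22,-191,4],[0,0,-0.29]],
    [0.6,[28,-239,5],[0,0,-0.366]],
  ],
)

```text
time_s: 1.6
ee_pos: [604.8, 78.0, 199.5]
ee_rot: [180.0, 0.0, -3.5]
force: [-0.1, -0.6, -0.1]
gripper_width: 36.4
```

Run:
```python
from c import *
apply(28,-239,5,-.366)
print(rel(post(86.3,0,130)))
```

```text
cmd [604.4   76.09 199.98  -3.72]
([np.float64(-0.5), np.float64(0.3), np.float64(70.0)], np.float64(-0.0))
```

drive_tool(
  series=[
    [0.6,[0,0,30],[0,0,0]],
    [0.6,[0,0,60],[0,0,0]],
    [0.6,[0,0,65],[0,0,0]],
    [0.6,[0,0,65],[0,0,0]],
    [0.6,[0,0,65],[0,0,0]],
  ],
)

```text
time_s: 2.1
ee_pos: [605.3, 75.9, 136.3]
ee_rot: [-180.0, -0.1, -3.8]
force: [0.3, 0.4, 1.1]
gripper_width: 36.3
```

Run:
```python
from c import *
apply(0,0,65,0)
from workcell import env
import cv2
for n in('top','scene'):
    f=env.grab_frame(n)['image'][:,:,::-1]
    a=f[135:305,190:460] if n=='top' else f[140:270,170:340]
    cv2.imwrite(f'pics/{n}1.png',cv2.resize(a,None,fx=2.9,fy=2.9,interpolation=cv2.INTER_CUBIC))
print(env.state()['ee_pos'])
```

```text
cmd [604.4   76.09 134.98  -3.72]
[605.42319691  75.8421971  136.76683264]
```

View pics/scene1.png

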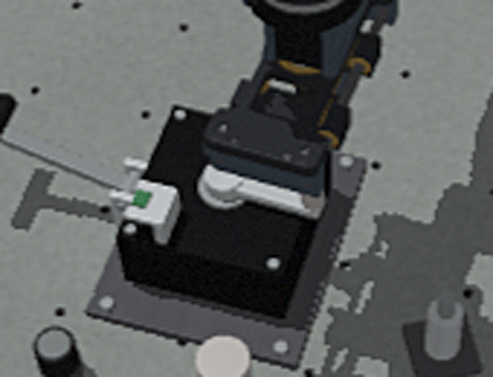

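View pics/top1.png

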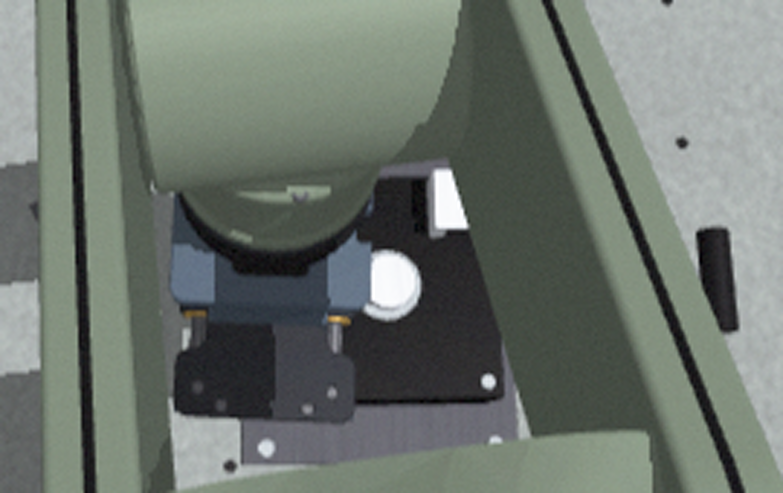

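drive_tool(
  series=[
    [0.6,[0,0,10],[0,0,0]],
    [0.6,[0,0,20],[0,0,0]],
    [0.6,[0,0,30],[0,0,0]],
    [0.6,[0,0,40],[0,0,0]],
    [0.6,[0,0,40],[0,0,0]],
  ],
)

```text
time_s: 2.7
ee_pos: [603.0, 76.0, 92.7]
ee_rot: [180.0, 0.2, -3.7]
force: [0.5, 0.1, -0.3]
gripper_width: 36.3
```

Run:
```python
from c import *
apply(0,0,40,0)
for phi in(90,95,100,105,110,115): print(phi,*rel(post(phi,9,95)))
```

```text
cmd [604.4   76.09  94.98  -3.72]
90 [np.float64(-14.0), np.float64(1.0), np.float64(-0.0)] -0.065
95 [np.float64(-20.0), np.float64(2.4), np.float64(-0.0)] -0.152
100 [np.float64(-25.8), np.float64(4.4), np.float64(-0.0)] -0.24
105 [np.float64(-31.4), np.float64(6.9), np.float64(-0.0)] -0.327
110 [np.float64(-36.8), np.float64(9.8), np.float64(-0.0)] -0.414
115 [np.float64(-42.0), np.float64(13.2), np.float64(-0.0)] -0.501
```

drive_tool(
  series=[
    [0.6,[-6,0.3,0],[0,0,0]],
    [0.6,[-9,0.5,0],[0,0,-0.02]],
    [0.6,[-12,0.7,0],[0,0,-0.04]],
    [0.6,[-14,1,0],[0,0,-0.065]],
    [0.6,[-14,1,0],[0,0,-0.065]],
  ],
)

```text
time_s: 3.2
ee_pos: [592.0, 76.0, 95.5]
ee_rot: [-180.0, -0.3, 0.1]
force: [2.6, 0.5, -1.7]
gripper_width: 36.2
```

Run:
```python
from c import *
apply(-14,1,0,-.065)
for phi in(95,100,105,110,115): print(phi,*rel(post(phi,9,95)))
```

```text
cmd [590.37  76.    94.98   0.  ]
95 [np.float64(-6.0), np.float64(1.1), np.float64(-0.0)] -0.087
100 [np.float64(-12.0), np.float64(2.6), np.float64(-0.0)] -0.175
105 [np.float64(-17.8), np.float64(4.7), np.float64(-0.0)] -0.262
110 [np.float64(-23.4), np.float64(7.3), np.float64(-0.0)] -0.349
115 [np.float64(-28.7), np.float64(10.4), np.float64(-0.0)] -0.436
```

drive_tool(
  series=[
    [0.6,[-6,1.1,0],[0,0,-0.087]],
    [0.6,[-12,2.6,0],[0,0,-0.175]],
    [0.6,[-17.8,4.7,0],[0,0,-0.262]],
    [0.6,[-23.4,7.3,0],[0,0,-0.349]],
    [0.6,[-28.7,10.4,0],[0,0,-0.436]],
  ],
)

```text
time_s: 3.7
ee_pos: [565.0, 66.7, 95.6]
ee_rot: [179.9, -0.5, 25.2]
force: [8.8, 3.3, -6.2]
gripper_width: 36.6
```

Run:
```python
from c import *
apply(-28.7,10.4,0,-.436)
for phi in(116,117,118,119,120): print(phi,*rel(post(phi,9,95)))
```

```text
cmd [561.67  65.6   94.98  24.98]
116 [np.float64(-1.2), np.float64(0.1), np.float64(-0.0)] -0.018
117 [np.float64(-2.4), np.float64(0.3), np.float64(-0.0)] -0.035
118 [np.float64(-3.6), np.float64(0.5), np.float64(-0.0)] -0.053
119 [np.float64(-4.9), np.float64(0.8), np.float64(-0.0)] -0.07
120 [np.float64(-6.1), np.float64(1.0), np.float64(-0.0)] -0.088
```

drive_tool(
  series=[
    [0.6,[-1.2,0.1,0],[0,0,-0.018]],
    [0.6,[-2.4,0.3,0],[0,0,-0.035]],
    [0.6,[-3.6,0.5,0],[0,0,-0.053]],
    [0.6,[-3.6,0.5,0],[0,0,-0.053]],
    [0.6,[-3.6,0.5,0],[0,0,-0.053]],
  ],
)

```text
time_s: 4.2
ee_pos: [561.1, 64.6, 95.6]
ee_rot: [179.9, -0.4, 28.0]
force: [5.6, 2.8, -4.5]
gripper_width: 36.5
```

drive_tool(
  series=[
    [0.6,[-1.2,0.1,0],[0,0,-0.018]],
    [0.6,[-2.4,0.3,0],[0,0,-0.035]],
    [0.6,[-3.6,0.5,0],[0,0,-0.053]],
    [0.6,[-3.6,0.5,0],[0,0,-0.053]],
    [0.6,[-3.6,0.5,0],[0,0,-0.053]],
  ],
)

```text
time_s: 4.7
ee_pos: [558.1, 62.5, 95.6]
ee_rot: [179.9, -0.4, 31.1]
force: [5.9, 2.2, -5.2]
gripper_width: 36.5
```

Run:
```python
from c import *
apply(-3.6,.5,0,-.053);apply(-3.6,.5,0,-.053); print(post(get()[3]+90,9,95))
from workcell import env
print(env.state()['force'],env.state()['ee_pos'])
```

```text
cmd [558.62  63.63  94.98  28.02]
cmd [555.67  61.5   94.98  31.05]
[np.float64(555.5803598393735), np.float64(61.324850982114754), 95, 31.054318022952145]
[ 5.94489188  2.16698401 -5.16867681] [558.07833699  62.53641877  95.59517563]
```

drive_tool(
  series=[
    [0.6,[-1.2,0.1,0],[0,0,-0.018]],
    [0.6,[-2.4,0.3,0],[0,0,-0.035]],
    [0.6,[-3.6,0.5,0],[0,0,-0.053]],
    [0.6,[-3.6,0.5,0],[0,0,-0.053]],
    [0.6,[-3.6,0.5,0],[0,0,-0.053]],
  ],
)

```text
time_s: 5.2
ee_pos: [552.9, 59.3, 95.5]
ee_rot: [180.0, -0.0, 34.1]
force: [1.0, 0.1, 1.1]
gripper_width: 36.4
```

drive_tool(
  series=[
    [0.6,[-1.2,0.1,0],[0,0,-0.018]],
    [0.6,[-2.4,0.3,0],[0,0,-0.035]],
    [0.6,[-3.6,0.5,0],[0,0,-0.053]],
    [0.6,[-3.6,0.5,0],[0,0,-0.053]],
    [0.6,[-3.6,0.5,0],[0,0,-0.053]],
  ],
)

```text
time_s: 5.7
ee_pos: [550.2, 56.8, 95.1]
ee_rot: [180.0, -0.0, 37.1]
force: [1.8, 0.8, 0.8]
gripper_width: 36.7
```

drive_tool(
  series=[
    [0.6,[-1.2,0.1,0],[0,0,-0.018]],
    [0.6,[-2.0,0.2,0],[0,0,-0.03]],
    [0.6,[-2.0,0.2,0],[0,0,-0.03]],
    [0.6,[-2.0,0.2,0],[0,0,-0.03]],
    [0.6,[-2.0,0.2,0],[0,0,-0.03]],
  ],
)

```text
time_s: 6.2
ee_pos: [548.8, 55.4, 95.0]
ee_rot: [180.0, -0.0, 38.8]
force: [3.0, 1.6, 1.3]
gripper_width: 37.1
```

Run:
```python
from c import *
apply(-3.6,.5,0,-.053);apply(-3.6,.5,0,-.053);apply(-2,.2,0,-.03)
from workcell import env
print(env.state()['force'],env.state()['ee_pos'])
```

```text
cmd [552.85  59.21  94.98  34.09]
cmd [550.15  56.78  94.98  37.13]
cmd [548.67  55.41  94.98  38.85]
[3.03709794 1.57270166 1.29089677] [548.84087682  55.37160334  95.04318038]
```

drive_tool(
  series=[
    [0.6,[-1.0,0.1,0],[0,0,-0.015]],
    [0.6,[-1.5,0.15,0],[0,0,-0.022]],
    [0.6,[-1.5,0.15,0],[0,0,-0.022]],
    [0.6,[-1.5,0.15,0],[0,0,-0.022]],
    [0.6,[-1.5,0.15,0],[0,0,-0.022]],
  ],
)

```text
time_s: 6.7
ee_pos: [548.5, 54.7, 95.1]
ee_rot: [180.0, -0.1, 40.1]
force: [4.6, 3.3, 0.7]
gripper_width: 37.0
```

drive_tool(
  series=[
    [0.6,[-1.0,0.1,0],[0,0,-0.015]],
    [0.6,[-1.5,0.15,0],[0,0,-0.022]],
    [0.6,[-1.5,0.15,0],[0,0,-0.022]],
    [0.6,[-1.5,0.15,0],[0,0,-0.022]],
    [0.6,[-1.5,0.15,0],[0,0,-0.022]],
  ],
)

```text
time_s: 7.2
ee_pos: [548.4, 54.1, 95.1]
ee_rot: [179.9, -0.2, 41.4]
force: [5.5, 4.0, -1.7]
gripper_width: 36.6
```

drive_tool(
  series=[
    [0.6,[-1.0,0.1,0],[0,0,-0.015]],
    [0.6,[-1.5,0.15,0],[0,0,-0.022]],
    [0.6,[-1.5,0.15,0],[0,0,-0.022]],
    [0.6,[-1.5,0.15,0],[0,0,-0.022]],
    [0.6,[-1.5,0.15,0],[0,0,-0.022]],
  ],
)

```text
time_s: 7.7
ee_pos: [548.2, 53.5, 95.1]
ee_rot: [179.9, -0.3, 42.6]
force: [7.8, 4.8, -3.2]
gripper_width: 36.7
```

Run:
```python
from c import *
for i in range(3): apply(-1.5,.15,0,-.022)
from workcell import env
print(env.state()['force'],env.state()['ee_pos'])
```

```text
cmd [547.6   54.36  94.98  40.11]
cmd [546.55  53.28  94.98  41.37]
cmd [545.52  52.17  94.98  42.63]
[ 7.76571438  4.81341155 -3.24957811] [548.15193662  53.50102748  95.09243182]
```

drive_tool(
  series=[
    [0.6,[-1.0,0.1,0],[0,0,0]],
    [0.6,[-1.5,0.15,0],[0,0,0]],
    [0.6,[-1.5,0.15,0],[0,0,0]],
    [0.6,[-1.5,0.15,0],[0,0,0]],
    [0.6,[-1.5,0.15,0],[0,0,0]],
  ],
)

```text
time_s: 8.2
ee_pos: [547.7, 53.2, 95.1]
ee_rot: [179.9, -0.4, 42.6]
force: [9.5, 9.5, -4.8]
gripper_width: 36.8
```

drive_tool(
  series=[
    [0.6,[2,0,0],[0,0,0]],
    [0.6,[4,0,0],[0,0,0]],
    [0.6,[7,0,0],[0,0,0]],
    [0.6,[10,0,0],[0,0,0]],
    [0.6,[11,0,0],[0,0,0]],
  ],
)

```text
time_s: 8.7
ee_pos: [551.8, 58.4, 94.4]
ee_rot: [-179.9, 0.1, 42.6]
force: [-0.2, 0.1, 0.2]
gripper_width: 36.6
```

drive_tool(
  series=[
    [0.6,[0,0,-10],[0,0,0]],
    [0.6,[0,0,-30],[0,0,0]],
    [0.6,[0,0,-50],[0,0,0]],
    [0.6,[0,0,-75],[0,0,0]],
    [0.6,[0,0,-105],[0,0,0]],
  ],
)

```text
time_s: 9.2
ee_pos: [551.7, 58.3, 200.9]
ee_rot: [-179.9, 0.1, 42.6]
force: [0.3, -0.4, 0.1]
gripper_width: 36.5
```

Run:
```python
from c import *
apply(-1.5,.15,0,0);apply(11,0,0,0);apply(0,0,-105,0)
a=np.array(get())
# bar target: centre
b=np.array([597.2,-184,200,0.])
for i in range(1,7): print(i,*rel(list(a+(b-a)*i/6)))
```

```text
cmd [544.52  51.05  94.98  42.63]
cmd [552.61  58.49  94.98  42.63]
cmd [552.61  58.49 199.98  42.63]
1 [np.float64(-21.9), np.float64(34.8), np.float64(-0.0)] 0.124
2 [np.float64(-43.8), np.float64(69.5), np.float64(-0.0)] 0.248
3 [np.float64(-65.7), np.float64(104.3), np.float64(-0.0)] 0.372
4 [np.float64(-87.6), np.float64(139.1), np.float64(-0.0)] 0.496
5 [np.float64(-109.5), np.float64(173.8), np.float64(-0.0)] 0.62
6 [np.float64(-131.4), np.float64(208.6), np.float64(-0.0)] 0.744
```

drive_tool(
  series=[
    [1,[-22,35,0],[0,0,0.12]],
    [1,[-44,70,0],[0,0,0.25]],
    [1,[-66,104,0],[0,0,0.37]],
    [1,[-88,139,0],[0,0,0.5]],
    [1,[-109,174,0],[0,0,0.62]],
  ],
)

```text
time_s: 9.7
ee_pos: [589.9, -145.1, 200.8]
ee_rot: [180.0, -0.0, 6.8]
force: [0.4, 0.7, -0.2]
gripper_width: 1.2
```

Run:
```python
from c import *
apply(-109,174,0,0.62)
print(*rel([597.2,-184.5,200,-.6]))
```

```text
cmd [ 590.25 -143.35  199.98    7.1 ]
[np.float64(1.8), np.float64(41.7), np.float64(-0.0)] 0.134
```

drive_tool(
  series=[
    [1,[1.8,41.7,0],[0,0,0.134]],
    [1,[1.8,41.7,30],[0,0,0.134]],
    [1,[1.8,41.7,60],[0,0,0.134]],
    [1,[1.8,41.7,85],[0,0,0.134]],
    [1,[1.8,41.7,90],[0,0,0.134]],
  ],
)

```text
time_s: 10.2
ee_pos: [594.9, -184.1, 107.3]
ee_rot: [-179.9, 0.4, -0.6]
force: [-0.4, 0.5, -0.6]
gripper_width: 0.2
```

Run:
```python
from c import *
apply(1.8,41.7,90,0.134)
from workcell import env
import cv2
for n in('top','scene'):
    f=env.grab_frame(n)['image'][:,:,::-1]
    a=f[135:305,190:460] if n=='top' else f[130:280,130:330]
    cv2.imwrite(f'pics/{n}2.png',cv2.resize(a,None,fx=2.9,fy=2.9,interpolation=cv2.INTER_CUBIC))
print(env.state()['ee_pos'])
```

```text
cmd [ 5.9720e+02 -1.8450e+02  1.0998e+02 -5.7000e-01]
[ 596.79982713 -184.46817341  109.89790357]
```

View pics/scene2.png

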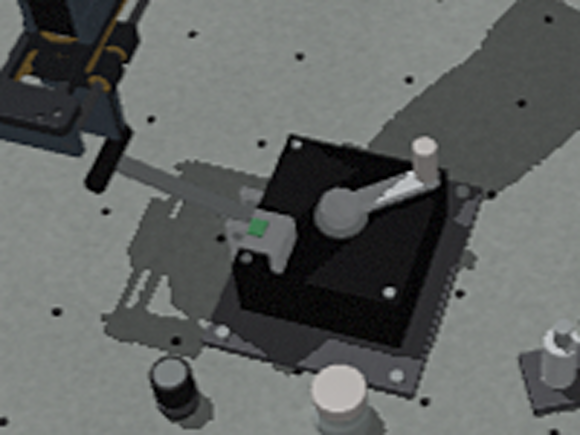

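View pics/top2.png

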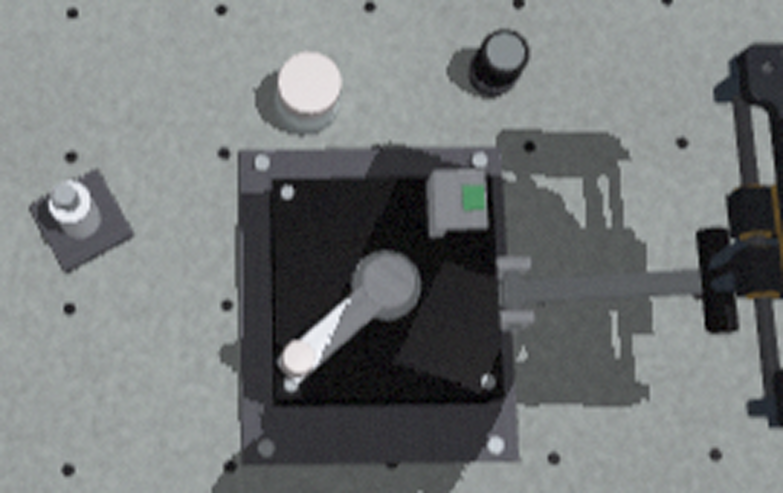

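drive_tool(
  series=[
    [1,[0,0,10],[0,0,0]],
    [1,[0,0,18],[0,0,0]],
    [1,[0,0,22],[0,0,0]],
    [1,[0,0,24],[0,0,0]],
    [1,[0,0,26],[0,0,0]],
  ],
)

```text
time_s: 10.8
ee_pos: [597.3, -184.5, 84.0]
ee_rot: [180.0, -0.0, -0.6]
force: [-0.5, -0.0, 3.8]
gripper_width: 0.2
```

drive_tool(
  series=[
    [1,[0,0.6,3],[0,0,0]],
    [1,[0,1.2,6],[0,0,0]],
    [1,[0,1.9,9],[0,0,0]],
    [1,[0,2.4,12],[0,0,0]],
    [1,[0,2.9,15],[0,0,0]],
  ],
)

```text
time_s: 11.3
ee_pos: [597.7, -188.3, 69.3]
ee_rot: [179.9, -0.1, -0.6]
force: [-0.0, -4.1, 4.9]
gripper_width: 0.2
```

drive_tool(
  series=[
    [1,[0,0.6,4],[0,0,0]],
    [1,[0,1.2,8],[0,0,0]],
    [1,[0,1.6,12],[0,0,0]],
    [1,[0,2,16],[0,0,0]],
    [1,[0,2.2,20],[0,0,0]],
  ],
)

```text
time_s: 11.8
ee_pos: [597.8, -191.1, 49.6]
ee_rot: [179.9, -0.1, -0.6]
force: [-0.5, -5.9, 7.2]
gripper_width: 0.4
```

drive_tool(
  series=[
    [1,[0,0.2,3],[0,0,0]],
    [1,[0,0.2,6],[0,0,0]],
    [1,[0,0.2,8],[0,0,0]],
    [1,[0,0.2,9],[0,0,0]],
    [1,[0,0.2,10],[0,0,0]],
  ],
)

```text
time_s: 12.3
ee_pos: [598.0, -191.4, 42.6]
ee_rot: [179.8, -0.2, -0.5]
force: [-8.2, -4.0, 26.8]
gripper_width: 0.6
```

drive_tool(
  series=[
    [1,[0,0,0],[0,0,0]],
    [1,[0,0,0],[0,0,0]],
    [1,[0,0,-1],[0,0,0]],
    [1,[0,0,-2],[0,0,0]],
    [1,[0,0,-4],[0,0,0]],
  ],
)

```text
time_s: 12.8
ee_pos: [597.9, -191.3, 44.2]
ee_rot: [179.8, -0.1, -0.6]
force: [-1.8, -4.5, 6.6]
gripper_width: 0.5
```

drive_tool(
  series=[
    [1,[0,0,-2],[0,0,0]],
    [1,[0,0,-4],[0,0,0]],
    [1,[0,0,-6],[0,0,0]],
    [1,[0,-0.2,-8],[0,0,0]],
    [1,[0,-0.4,-10],[0,0,0]],
  ],
)

```text
time_s: 13.3
ee_pos: [597.9, -190.6, 53.7]
ee_rot: [179.9, -0.1, -0.6]
force: [-1.5, -5.1, 6.2]
gripper_width: 0.3
```

drive_tool(
  series=[
    [1,[0,-0.3,-2],[0,0,0]],
    [1,[0,-0.6,-4],[0,0,0]],
    [1,[0,-0.9,-6],[0,0,0]],
    [1,[0,-1.2,-8],[0,0,0]],
    [1,[0,-1.5,-10],[0,0,0]],
  ],
)

```text
time_s: 13.8
ee_pos: [597.9, -189.0, 63.6]
ee_rot: [179.9, -0.1, -0.6]
force: [-0.9, -4.2, 5.8]
gripper_width: -0.1
```

drive_tool(
  series=[
    [1,[0,-0.4,-2],[0,0,0]],
    [1,[0,-0.8,-4],[0,0,0]],
    [1,[0,-1.2,-6],[0,0,0]],
    [1,[0,-1.5,-8],[0,0,0]],
    [1,[0,-1.8,-10],[0,0,0]],
  ],
)

```text
time_s: 14.3
ee_pos: [597.8, -186.5, 73.3]
ee_rot: [180.0, -0.1, -0.6]
force: [-0.2, -2.9, 4.7]
gripper_width: 0.3
```

drive_tool(
  series=[
    [1,[0,-0.4,-2],[0,0,0]],
    [1,[0,-0.8,-4],[0,0,0]],
    [1,[0,-1.2,-6],[0,0,0]],
    [1,[0,-1.5,-8],[0,0,0]],
    [1,[0,-1.8,-10],[0,0,0]],
  ],
)

```text
time_s: 14.8
ee_pos: [597.3, -183.4, 82.9]
ee_rot: [-179.9, 0.0, -0.6]
force: [1.2, -0.2, 2.7]
gripper_width: 0.2
```

drive_tool(
  series=[
    [1,[0,0,-1],[0,0,0]],
    [1,[0,0,-2],[0,0,0]],
    [1,[0,0,-3],[0,0,0]],
    [1,[0,0,-6],[0,0,0]],
    [1,[0,0,-10],[0,0,0]],
  ],
)

```text
time_s: 15.3
ee_pos: [596.5, -184.2, 92.5]
ee_rot: [-180.0, 0.1, -0.6]
force: [0.0, -0.0, 0.1]
gripper_width: 0.4
```

drive_tool(
  series=[
    [1,[0,0,-30],[0,0,0]],
    [1,[0,0,-65],[0,0,0]],
    [1,[0,20,-100],[0,0,0]],
    [1,[0,55,-105],[0,0,0]],
    [1,[0,95,-105],[0,0,0]],
  ],
)

```text
time_s: 15.8
ee_pos: [597.1, -279.8, 200.9]
ee_rot: [179.9, -0.2, -0.5]
force: [0.4, -1.2, 0.2]
gripper_width: 0.3
```

Run:
```python
from workcell import env
import cv2,pickle
for n in('top','scene'):
    g=env.grab_frame(n);pickle.dump(g,open(f'pics/{n}3.pkl','wb'));f=g['image'][:,:,::-1]
    a=f[135:305,190:460] if n=='top' else f[160:290,150:350]
    k=2.9 if n=='top' else 4
    cv2.imwrite(f'pics/{n}3.png',cv2.resize(a,None,fx=k,fy=k,interpolation=cv2.INTER_CUBIC))
s=env.state();print(s['ee_pos'],s['force'],s['qvel'])
```

```text
[ 595.76303544 -283.80964902  198.2395966 ] [-1.14578073  0.45452389 -0.46060875] [ 2.7647439  -0.56029263  2.78109676  3.59025607  0.93487373  1.83294626]
```

View pics/scene3.png

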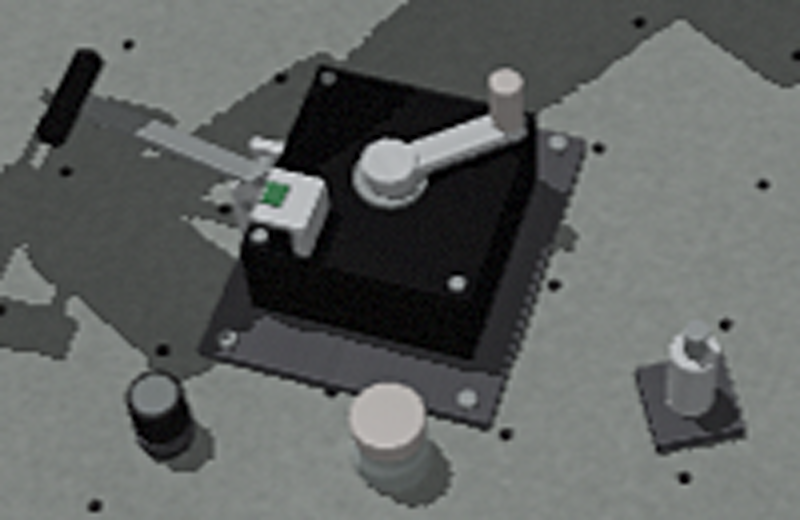

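View pics/top3.png

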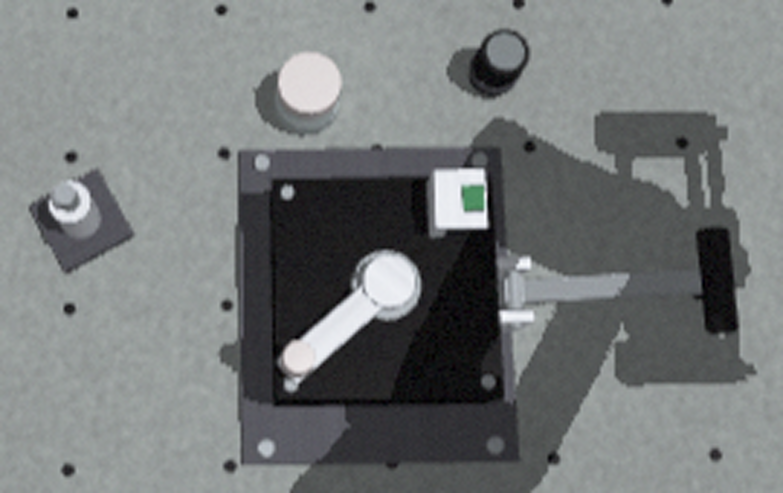

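Run:
```python
from h import *
for f,p in((T,tc(297,356)),(S,sc(506,81))):
    q=at(f,p,120); d=q[:2]-[599.4,6]; print(q,np.hypot(*d),np.arctan2(d[1],d[0])-np.radians(79.4))
print(at(T,tc(718,280),75),at(S,sc(70,97),75))
```

```text
[554.55563609  61.06674948 120.        ] 71.01664504595037 0.8684430597572035
[555.3868413   59.78582194 120.        ] 69.49872502244364 0.8708076561842304
[ 597.01726668 -183.82229239   75.        ] [ 597.42400495 -184.46639016   75.        ]
```

drive_tool(
  series=[
    [1,[0,0,0],[0,0,0]],
    [1,[0,0,0],[0,0,0]],
    [1,[0,0,0],[0,0,0]],
    [1,[0,0,0],[0,0,0]],
    [1,[0,0,0],[0,0,0]],
  ],
)

```text
time_s: 16.4
ee_pos: [596.3, -278.6, 198.0]
ee_rot: [-180.0, 0.0, -0.5]
force: [0.8, -0.8, -0.4]
gripper_width: 0.1
```

Both cameras put the crank at 0.87 rad, the lever bar is back at its rest position and the loose parts haven't moved. I'm handing the job in.

```bash
python3 -c "
from workcell import env
print(env.job_done())"
```

```text
the job is handed in; nothing more can be done
None
```

I did the whole task and handed it in with the clock at about 16.4 s. The hand-in gives no verdict, so what follows rests on my own checks.

- **Crank:** I straddled the post with the part-open fingers and pushed it counter-clockwise. The force was about 6 N, fell to about 1 N near 0.8 rad, then climbed to about 13 N while the post hardly moved. I then backed off and lifted clear. Afterwards both cameras put the crank at 0.87 rad.
- **Lever:** I pressed it with the shut fingers until it hit its stop, with 27 N on the tool and the bar at about 34 mm, which is roughly 0.36 rad by my geometry. It went past the 0.07 rad block, which confirms the crank was in its notch. I eased it up at about 2 cm/s, staying in contact until it reached its upper stop.
- **Last checks:** The bar was back at its starting position in both cameras, and the three loose parts were at the same pixels as at the start. The gripper was well clear of everything.
- **Not measured directly:** I had no reading of the joint speeds of the lever or crank. That they are at rest rests on the pictures and the slow return. The TCP readings strayed 1–3 mm from the commanded pose (up to 4 mm just after a move). That did not affect the result.

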